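# Click out the scriber's point on the bench block

## Robot

A 7-joint arm with a two-finger parallel gripper is mounted at the origin on a cart in front of the work surface, level with it; the furniture and walls round the work are solid. World frame = base frame: x ahead of the robot, y to its left, z up, the work surface at z = 0. Lengths are in m, angles in rad, forces in N, time in s.
With the tool pointing down it reaches from about 0.4 to 0.9 m from the base axis. Payload 5.6 kg.
Tool frame: the origin (TCP) lies midway between the tips of the shut fingers; the grasp point (between the pads) lies 19 mm behind it; z points along the fingers, y is the line along which they close (so a half turn about z gives the same grasp; the last joint's range is limited). The gripper opens to 92 mm and grips with 3 to 60 N. Pads are 20 mm wide; open, the fingers measure 128 mm over their backs; the gripper's body (75 mm by 189 mm) begins 69 mm behind the grasp point.
Start: joints at [-1.147, 0.468, -0.012, 1.603, 0.006, 1.071, -0.056], TCP at [0.293, 0.58, 0.215] pointing down, gripper open.
Joint ranges: [-2.53, 2.53], [-0.31, 2.02], [-1.57, 1.55], [0.28, 2.44], [-1.29, 4.43], [0.15, 1.84], [-2.92, 2.92]. Speed limits (rad/s): [2.57, 2.57, 3.14, 3.14, 3.14, 3.14, 3.14].

## Interface

Orientations are given as a 3x3 rotation matrix whose columns are the frame's x, y, z axes.
In Python, from station import env, effector, solver, viewer, workorder, search_frame, tip_of gives the robot as it stands. Calls block until the motion is done:
- env.reach(position, orientation): joint-space move of the TCP to a pose.
- env.movel(position, frame=None, rate=0.15): straight line of the TCP; frame=None keeps the orientation; rate is the mean speed in m/s.
- env.goto_joints(angles): joint-space move.
- effector.release() and effector.grasp(squeeze=None): open the fingers fully, or close them until they stop; squeeze is the grip in N (None keeps the last).
- env.pause(seconds).
- solver.inverse_kinematics(position, orientation): joint angles nearest the present ones, or None.
- env.sense(): the state.
- viewer.read_camera(name): name is "side" or "top"; returns (picture, depth): 480x640x3 uint8, red, green, blue; 480x640 float32, m along the optical axis (not along the pixel's ray), 0 where there is no reading.
- viewer.camera_info(name): a dict with "intrinsics" (3x3 intrinsics, pixels), "dist_coeffs" ([k1, k2, p1, p2, k3] as OpenCV has them; the pictures are not rectified), "eye" and "rotation" of the camera in the world. Camera axes: x right, y up, looking along -z (the intrinsics and any distortion apply to the point x, -y, -z); pixel columns grow to the right and rows downward; lengths in m; the calibration is good to about 2 mm. A picture is of the moment at which its call begins. camera_info takes no time and is no camera call.
A pose or a line that the arm cannot do raises env.PlanningError and nothing moves.
- workorder.finish_job(): hands the job in; it is judged then, once.
Trained networks look in the newest picture that a camera, given by its name, has taken for a name from the list of things; names that differ only in an ending like _2 or _b are one class to them, and where a whole thing is asked for, a point or a joint stands for the part that bears it (a point fixed in the world has none). Each returns a list of dicts, best first, with "score" (0 to 1); they miss things now and then, are a little off and sometimes report something else, mostly with a low value. They report only what shows in the picture. A call takes as long as a camera call. They do not tell look-alikes from the thing itself.
- search_frame(camera, name): "at" ([x, y, z] in m, in world coordinates, good to about 4 mm: the middle of the surface that is visible of it).
- tip_of(camera, name): "at" ([x, y, z] in m, in world coordinates, good to about 4 mm: a listed point, or the origin of a listed thing).
The state is a dict: "t": time; "joint_positions": joint angles; "joint_velocities": joint speeds; "tau": joint torques, N m; "ee_pos": TCP position; "tcp_rot": TCP orientation; "wrist_force": force on the tool from outside, world axes, zero at the start; "moment": the same for the moment, N m; "gripper_width": finger opening in m; "grasp_force": force on a finger pad.
Only numpy, scipy, OpenCV 4.12 (cv2) and the standard library are available. Lean on these libraries where they do the work, as an engineer would, in place of code of your own. Each camera call takes 0.05 s, during which the arm holds its last target. There are 200 camera calls.

## Task

Take the retractable scriber (the straight grey metal barrel with the tapered nose) up out of the rack, hold it upright and push the button at its lower end against the top of the steel bench block until it is fully in, which puts out the point. Then stand it back in the hole it came from, upright with its collar down on the board, and let go.

Things in the scene. Friction and masses are not known exactly. Their poses are not given: they have to be found in the camera images.
- scriber: upright in a hole of the rack, about 0.08 kg. Origin: centre of its collar's underside (on the board); z up along its axis. Collar 38 mm wide to z = 4 mm; grip: grey barrel 18 mm wide with dark rings, z = 4 to 52; tapered nose to 66. Below: cone 24 to 14 mm wide (z = -14), shank 14 mm wide to -50, button 10 mm wide, its end at -62 when out
- button (a joint): the scriber's push button, in m: 0 fully out, 0.008 fully in (its end is then 54 mm below the scriber's origin). It takes about 4 N to move, has no return spring and stays where pushed. As it goes in, the point comes out of the nose by as much
- bench_block: plain square steel bench block, 90 x 90 mm, on a black rubber pad 100 x 100 mm, fixed to the table. Origin: centre of the underside of the pad; z up; the flat steel top is at z = 25 mm
- rack: pale wooden rack, fixed: 76 (its x) x 226 (y) x 85 mm high. Origin: centre of the underside; z up. Board 10 mm thick over an 8 mm base, three 27 mm holes at x = 0, y = -70, 0, 70 mm; fingers have room on a tool's x sides. The scriber is in any one; in the others, without buttons: one with a dark wooden pear knob, 55 mm above the board, and a dark punch with a wider flat head, 40 mm
Things that resemble listed ones, but are neither listed nor needed, are in the scene too. Of the things that look like the bench_block, take the one that is farthest to the robot's left at the start.

How it is judged:
On the way, in this order (a step that is already met when the one before it is completed fails the run):
1. the scriber is lifted up out of the rack (z of scriber in the frame of rack above 0.125 m), for 0.1 s.
2. with the scriber upright (within 15 degrees) on the bench block, its button is pushed in at least 6.5 of its 8 mm (contact force between scriber and bench_block above 0.5 N and angle between scriber's own z axis and vertical below 0.26 rad and value of joint button above 0.0065 m), for 0.05 s.
At the end, for the whole second after the job is handed in: The scriber's button is in by at least 6.5 of its 8 mm, and the scriber is back in the hole it came from, within 10 mm of its first position, upright within 10 degrees, at rest and released (value of joint button above 0.0065 m and distance of scriber from where it was at the start of the episode below 0.01 m and angle between scriber's own z axis and vertical below 0.17 rad and linear speed of scriber below 0.02 m/s); the robot touches nothing.
It also fails if it takes over 48 s, if anything falls off the work surface, if the arm or the gripper's body presses on something with over 40 N, if the wrist force passes 120 N, or if a joint passes its speed limit or range.

## Working session

There is one attempt and no reset: what is moved stays moved. The work goes in short steps, each a Python script; the robot and the scene stay as the last script left them, time stands still between calls to the robot, and variables do not carry over. Pictures are saved under pics/ and viewed, at most 10 in all, crops included, and the job is handed in when it is done.

```bash
ls; mkdir -p pics
python3 - <<'E'
from station import *
import cv2,numpy as np
for c in("side","top"):
    p,d=viewer.read_camera(c); cv2.imwrite(f"pics/{c}0.png",p[:,:,::-1]); np.save(f"pics/{c}0.npy",d)
    i=viewer.camera_info(c); print(c,i)
    for n in("scriber","bench_block","rack","button"):
        for f in(search_frame,tip_of):
            try: print(n,f.__name__,[(np.round(r["at"],3).tolist(),round(r["score"],2)) for r in f(c,n)])
            except Exception as e: print(n,f.__name__,e)
print(env.sense())
E
```

```text
pics
side {'intrinsics': array([[612.5186928 ,   0.        , 326.84201651],
       [  0.        , 612.5186928 , 239.83374964],
       [  0.        ,   0.        ,   1.        ]]), 'dist_coeffs': array([-0.00085018,  0.        ,  0.        ,  0.        ,  0.        ]), 'eye': array([ 0.10586202, -0.71913654,  0.71233603]), 'rotation': array([[ 0.9099365 ,  0.24870468, -0.33190593],
       [-0.41471685,  0.53586198, -0.73543312],
       [-0.00504989,  0.80684442,  0.5907424 ]])}
scriber call [([0.547, -0.106, 0.102], 0.83)]
scriber call [([0.549, -0.099, 0.087], 0.72)]
bench_block call [([0.501, 0.225, 0.027], 0.96), ([0.368, 0.098, 0.025], 0.84), ([0.372, -0.093, 0.028], 0.8)]
bench_block call [([0.505, 0.238, 0.001], 0.8), ([0.377, -0.077, 0.002], 0.8), ([0.374, 0.111, -0.001], 0.64)]
rack call [([0.534, -0.051, 0.036], 0.79)]
rack call [([0.542, -0.028, -0.002], 0.64)]
button call []
button call it knows: bench_block, rack, scriber
top {'intrinsics': array([[440.0185466 ,   0.        , 314.87968271],
       [  0.        , 440.0185466 , 242.05295336],
       [  0.        ,   0.      
[... 853 characters left out ...]
3]), 'joint_velocities': array([ 0.00063034, -0.00082891, -0.0003402 ,  0.00207902,  0.00023242,
        0.0010324 ,  0.00036076]), 'tau': array([-1.68822771e-04, -5.20356846e+01, -1.22519737e-02, -2.44044167e+01,
       -5.66215790e-02,  1.12434596e-02,  2.28951262e-05]), 'ee_pos': array([0.29260254, 0.58042495, 0.21458489]), 'tcp_rot': array([[-8.92956560e-01,  4.50142843e-01,  4.86462127e-05],
       [ 4.50142842e-01,  8.92956562e-01, -2.04825743e-05],
       [-5.26590391e-05,  3.60769540e-06, -9.99999999e-01]]), 'wrist_force': array([-0.14854656, -0.16032027,  0.26600313]), 'moment': array([ 0.01557833, -0.01644902,  0.00598806]), 'grasp_force': 0.0, 'gripper_width': 0.09206666876993404}
```

View pics/side0.png

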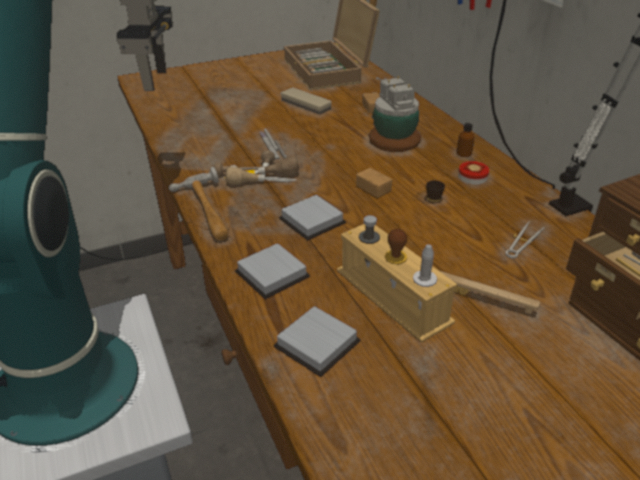

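View pics/top0.png

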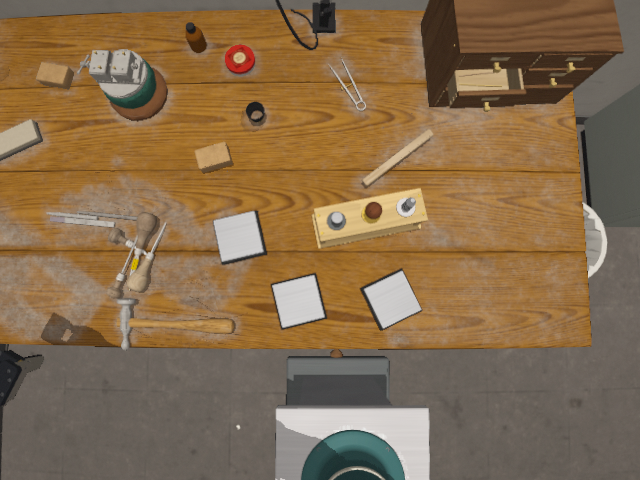

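Side view: the scriber is the grey barrel with the tapered nose at (427,265), top view (406,206). Things it could be confused with are the flat-headed punch at (370,228) and the pear knob at (397,243), both side-view pixels. Block candidates in the top view are (240,237), (298,301) and (391,299). The leftmost (greatest y) is (240,237), so I take that one.

```bash
cat > h.py <<'E'
from station import *
import cv2,numpy as np
def cloud(c,d):
    """world points, HxWx3"""
    i=viewer.camera_info(c); v,u=np.mgrid[0:480,0:640]
    n=cv2.undistortPoints(np.stack([u,v],-1).reshape(-1,1,2).astype(np.float64),i["intrinsics"],i["dist_coeffs"]).reshape(480,640,2)
    P=np.stack([n[...,0]*d,-n[...,1]*d,-d],-1)@i["rotation"].T+i["eye"]
    P[d==0]=np.nan; return P
def near(P,c,r,z0,z1):
    q=P.reshape(-1,3); q=q[np.isfinite(q[:,0])]
    return q[(np.hypot(*(q[:,:2]-c).T)<r)&(q[:,2]>z0)&(q[:,2]<z1)]
E
python3 - <<'E'
from h import *
for c in("top","side"):
    P=cloud(c,np.load(f"pics/{c}0.npy"))
    for nm,ce,r,z0,z1 in(("board",(.54,-.03),.14,.075,.0925),("block",(.505,.236),.075,.018,.035)):
        q=near(P,ce,r,z0,z1); R=cv2.minAreaRect((q[:,:2]*1000).astype(np.float32)); print(c,nm,len(q),np.round(q[:,2].mean(),4),np.median(q[:,2]),R)
    for z0,z1 in((.092,.1),(.1,.115),(.115,.13),(.13,.145),(.145,.17)):
        q=near(P,(.55,-.101),.03,z0,z1)
        if len(q): print(c,"scr",z0,len(q),q.mean(0).round(4),q.min(0).round(4),q.max(0).round(4), [round(x,4) for x in (cv2.minEnclosingCircle((q[:,:2]).astype(np.float32))[0])])
a=cv2.imread("pics/side0.png")[200:340,330:470]; b=cv2.imread("pics/top0.png")[170:260,300:440]
a=cv2.resize(a,None,fx=3.5,fy=3.5); b=cv2.resize(b,(300,193)); o=np.zeros((490,790,3),np.uint8); o[:,:490]=a; o[:193,490:]=b; cv2.imwrite("pics/crop.png",o)
E
```

```text
top board 3163 0.0869 0.08673400709971646 ((541.1911010742188, -32.0118408203125), (66.77083587646484, 218.05221557617188), 11.506049156188965)
top block 1782 0.0264 0.02648294796037909 ((505.3863830566406, 240.12452697753906), (91.13803100585938, 88.71916961669922), 13.746967315673828)
top scr 0.092 39 [ 0.5523 -0.0955  0.0934] [ 0.5407 -0.1166  0.092 ] [ 0.573  -0.0832  0.0989] [0.5547, -0.0999]
top scr 0.1 24 [ 0.5507 -0.0959  0.1081] [ 0.5461 -0.106   0.1   ] [ 0.5607 -0.0909  0.1148] [0.5545, -0.0997]
top scr 0.115 19 [ 0.5499 -0.0956  0.1233] [ 0.546  -0.105   0.1156] [ 0.5596 -0.0915  0.1294] [0.5536, -0.0988]
top scr 0.13 43 [ 0.5515 -0.0974  0.1394] [ 0.5462 -0.1081  0.1302] [ 0.562  -0.0914  0.1449] [0.5548, -0.1]
top scr 0.145 41 [ 0.5546 -0.099   0.1499] [ 0.5492 -0.1071  0.1451] [ 0.5607 -0.0939  0.1542] [0.5543, -0.1005]
side board 3191 0.0856 0.08582779858212919 ((540.7221069335938, -31.612106323242188), (71.45746612548828, 219.40689086914062), 11.415863037109375)
side block 1251 0.0252 0.025627363946772785 ((504.7427978515625, 240.7408905029297), (93.25205993652344, 97.42902374267578), 13.329573631286621)
side scr 0.092 47 [ 0.5512 -0.1048  0.0956] [ 0.5387 -0.1111  0.092 ] [ 0.5666 -0.0885  0.0998] [0.5524, -0.1024]
side scr 0.1 91 [ 0.5509 -0.1051  0.1076] [ 0.5444 -0.1104  0.1   ] [ 0.5637 -0.095   0.1149] [0.5541, -0.1019]
side scr 0.115 88 [ 0.5509 -0.1049  0.1226] [ 0.5444 -0.1105  0.1153] [ 0.5632 -0.0963  0.1299] [0.5538, -0.1013]
side scr 0.13 105 [ 0.5516 -0.1044  0.1378] [ 0.545  -0.1105  0.1302] [ 0.5606 -0.093   0.1449] [0.553, -0.1017]
side scr 0.145 45 [ 0.5532 -0.1018  0.1495] [ 0.5467 -0.1071  0.1457] [ 0.5592 -0.0964  0.1534] [0.553, -0.1021]
```

View pics/crop.png

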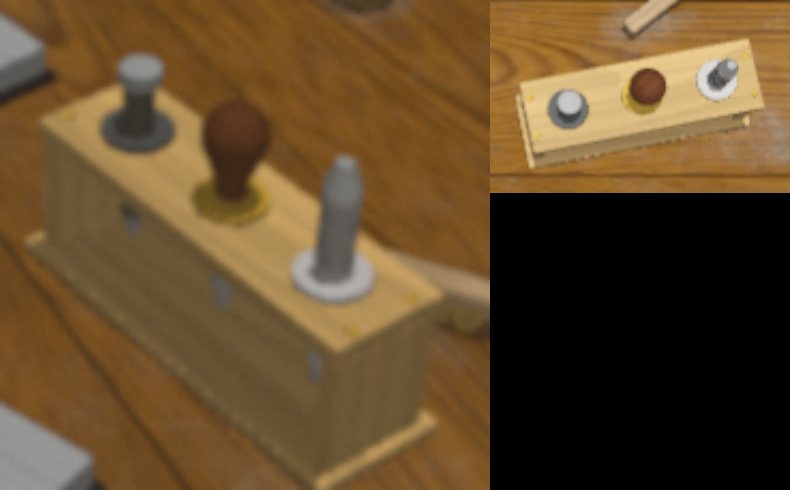

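The crop confirms the scriber: at the right-hand end, a straight grey barrel with rings and a tapered nose above a white collar. Its measured axis is (0.554,-0.1005). That agrees with the rack's hole at y = -70 (0.555,-0.1006) with yaw 11.4°. The board measures 0.086 and the block top 0.0255, centred at (0.505,0.240). Grasping now.

```bash
cat >> h.py <<'E'
th=np.radians(11.45); S=np.array([.5543,-.1007]); B=np.array([.505,.240]); G=.013  # G: TCP height above scriber origin
def rot(s=1): 
    y=s*np.array([np.cos(th),np.sin(th),0]); z=np.array([0,0,-1.]); return np.column_stack([np.cross(y,z),y,z])
def st(*m):
    s=env.sense(); print(*m,"t",round(s["t"],2),s["ee_pos"].round(4),"F",s["wrist_force"].round(1),"w",round(s["gripper_width"],4),"gf",round(float(s["grasp_force"]),1)); return s
E
python3 - <<'E'
from h import *
q0=env.sense()["joint_positions"]
best=None
for s in(1,-1):
    q=solver.inverse_kinematics([*S,.26],rot(s)); print(s,None if q is None else np.round(q,2))
    if q is not None and (best is None or abs(q-q0).sum()<best[0]): best=(abs(q-q0).sum(),s)
s=best[1]; print(s)
env.reach([*S,.26],rot(s)); st("above")
env.movel([*S,.085+G],rate=.12); st("down")
effector.grasp(35); st("grip")
env.movel([*S,.235+G],rate=.12); env.pause(.2); st("up")
p,d=viewer.read_camera("side"); cv2.imwrite("pics/lift.png",cv2.resize(p[60:340,280:600,::-1],None,fx=2,fy=2)); np.save("pics/lift.npy",d)
E
```

```text
1 [-0.4   0.3   0.64  1.8  -0.2   1.1   0.51]
-1 [-0.83  0.59  1.36  1.82 -0.61  1.25 -2.23]
1
above t 3.38 [ 0.5546 -0.0994  0.2598] F [ 0.9 -0.8  0.8] w 0.0919 gf 0.0
down t 4.88 [ 0.5549 -0.1008  0.0987] F [-0.9 -0.4  0.2] w 0.0917 gf 0.0
grip t 6.0 [ 0.5544 -0.1007  0.098 ] F [ 0.3 -0.4 -0.5] w 0.0173 gf 35.0
up t 7.6 [ 0.554  -0.1007  0.2474] F [ 0.1  0.2 -1. ] w 0.0171 gf 35.0
```

View pics/lift.png

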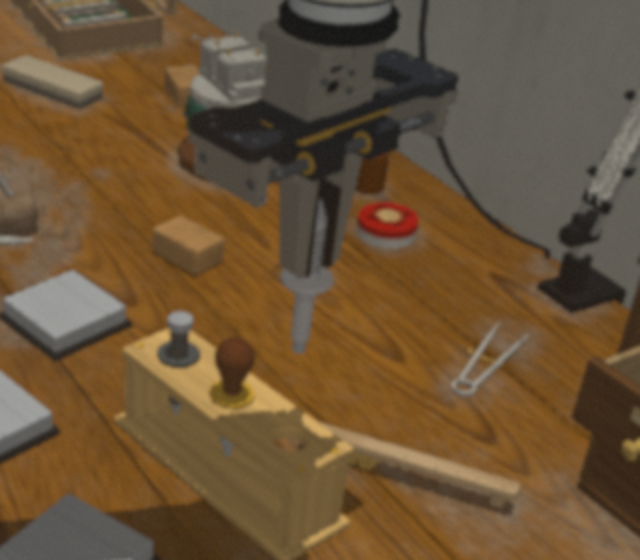

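The scriber is out of the rack and held by the barrel, with its collar at (307,278) and button end at (299,350) in the crop. I'll check its tilt from depth, then press.

```bash
cat >> h.py <<'E'
def shank(c,d,xy,o):
    """mean xy of visible shank in slices; o = origin height"""
    P=cloud(c,d)
    for a in(-.048,-.036,-.024):
        q=near(P,xy,.03,o+a,o+a+.012)
        if len(q): print(c,a,len(q),(q.mean(0)[:2]-xy).round(4))
E
python3 - <<'E'
from h import *
shank("side",np.load("pics/lift.npy"),S,.235)
env.movel([*B,.235+G],rate=.2); st("over")
env.movel([*B,.098+G],rate=.15); env.pause(.2); f0=st("near")["wrist_force"]
for c in("side","top"):
    p,d=viewer.read_camera(c); shank(c,d,B,.098)
    if c=="side": cv2.imwrite("pics/near.png",cv2.resize(p[100:300,200:450,::-1],None,fx=2.4,fy=2.4))
E
```

```text
side -0.048 64 [-0.0041 -0.0033]
side -0.036 63 [-0.0038 -0.003 ]
side -0.024 61 [-0.0041 -0.0036]
over t 9.53 [0.5053 0.2388 0.2481] F [ 0.6  0.1 -0.6] w 0.0173 gf 35.0
near t 10.79 [0.5055 0.2403 0.1118] F [-0.7 -0.5 -0.7] w 0.017 gf 35.0
side -0.048 35 [-0.0022 -0.0041]
side -0.036 35 [-0.0019 -0.0039]
side -0.024 40 [-0.0024 -0.0027]
```

View pics/near.png

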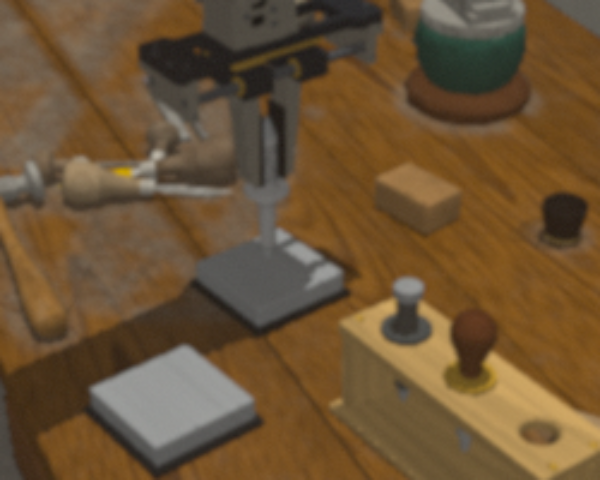

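The scriber is upright (tilt under 2°) above the middle of the left-hand block, with its button end near (268,250). Pressing now in small force-guarded steps.

Run:
```python
from h import *
f0=env.sense()["wrist_force"][2]
z=.098+G
for k in range(40):
    z-=.001 if z>.094 else .0007
    env.movel([*B,z],rate=.02); s=env.sense(); f=s["wrist_force"][2]-f0
    print(round(z-G,4),round(s["ee_pos"][2]-G,4),round(f,1),end=" | ")
    if f>20 or z-G<.071: break
env.pause(.3); print(); st("pressed")
p,d=viewer.read_camera("side"); cv2.imwrite("pics/press.png",cv2.resize(p[100:250,230:400,::-1],None,fx=3.5,fy=3.5))
```

```text
0.097 0.097 -0.4 | 0.096 0.0959 0.2 | 0.095 0.0949 -0.9 | 0.094 0.0939 -0.3 | 0.093 0.0929 -0.3 | 0.092 0.0919 -0.3 | 0.091 0.0909 -0.8 | 0.09 0.0899 -0.9 | 0.089 0.0889 -0.2 | 0.088 0.0879 -0.3 | 0.087 0.087 0.4 | 0.086 0.0862 2.5 | 0.085 0.0851 3.5 | 0.084 0.084 2.6 | 0.083 0.0829 3.4 | 0.082 0.0819 2.7 | 0.081 0.0809 2.6 | 0.0803 0.0803 2.8 | 0.0796 0.0796 2.3 | 0.0789 0.0789 3.4 | 0.0782 0.0789 8.6 | 0.0775 0.0788 13.5 | 0.0768 0.0787 18.0 | 0.0761 0.0786 22.6 | 
pressed t 17.19 [0.5058 0.2404 0.0916] F [-4.6 -1.3 21. ] w 0.0173 gf 35.1
```

View pics/press.png

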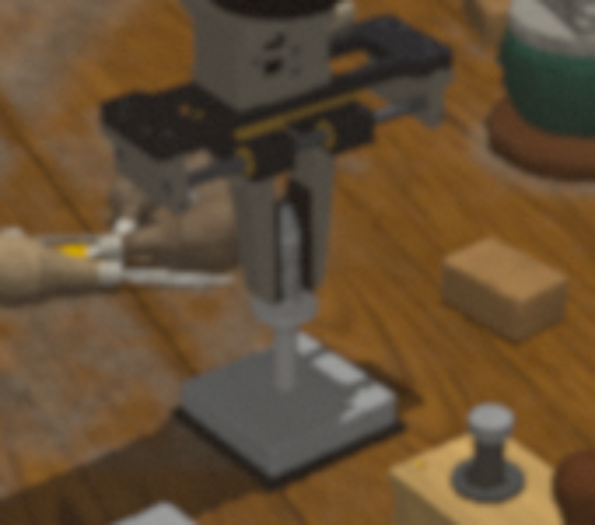

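The scriber stands upright on the block. Contact came at 87 mm and the hard stop at 79 mm, so the button went its full 8 mm. Returning it to the hole.

Run:
```python
from h import *
env.movel([*B,.235+G],rate=.15)
env.movel([*S,.235+G],rate=.2); env.pause(.2)
p,d=viewer.read_camera("side"); shank("side",d,S,.235)
f0=st("above")["wrist_force"]; z=.150+G
env.movel([*S,z],rate=.12)
ok=True
while z-G>.082:
    step=.006 if z-G>.096 else .001
    z-=step
    env.movel([*S,z],rate=.04); s=env.sense(); f=s["wrist_force"]-f0
    if np.linalg.norm(f)>3: print(round(z-G,4),f.round(1))
    if f[2]>4: break
st("seat")
p,d=viewer.read_camera("side"); cv2.imwrite("pics/seat.png",cv2.resize(p[150:350,330:500,::-1],None,fx=3,fy=3))
```

```text
side -0.048 66 [-0.0039 -0.0029]
side -0.036 60 [-0.0038 -0.0026]
side -0.024 66 [-0.0038 -0.0031]
above t 20.57 [ 0.5544 -0.1002  0.248 ] F [ 0.4 -0.2 -1.7] w 0.0171 gf 35.0
0.084 [-2.8  0.5  8.9]
seat t 27.13 [ 0.5544 -0.1007  0.098 ] F [-2.4  0.3  7.2] w 0.0172 gf 35.0
```

View pics/seat.png

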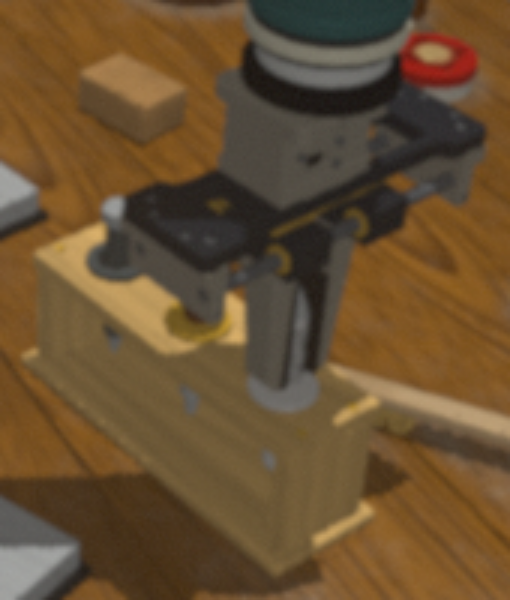

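The collar is down on the board at (283,388), at the same TCP height as the grasp (0.098). Releasing and backing off.

Run:
```python
from h import *
env.movel([*S,.0852+G],rate=.03)
effector.release(); st("rel")
env.movel([*S,.28],rate=.12); env.pause(.3); st("away")
p,d=viewer.read_camera("side"); cv2.imwrite("pics/end.png",cv2.resize(p[180:350,330:500,::-1],None,fx=3,fy=3))
P=cloud("side",d)
for z0,z1 in((.1,.115),(.115,.13),(.13,.145),(.145,.17)):
    q=near(P,(.55,-.101),.03,z0,z1)
    if len(q): print(z0,len(q),q.mean(0).round(4),q.max(0).round(4))
```

```text
rel t 28.6 [ 0.5543 -0.1007  0.0982] F [-0.3  0.1  0.6] w 0.0917 gf 0.0
away t 30.57 [ 0.5542 -0.1007  0.2798] F [ 0.1  0.1 -0.1] w 0.0919 gf 0.0
0.1 86 [ 0.5494 -0.1053  0.1076] [ 0.5609 -0.0944  0.1146]
0.115 90 [ 0.5497 -0.1052  0.1224] [ 0.5603 -0.0946  0.1292]
0.13 101 [ 0.5499 -0.1046  0.1378] [ 0.5634 -0.094   0.145 ]
0.145 52 [ 0.5516 -0.1022  0.1502] [ 0.5583 -0.0966  0.1594]
```

View pics/end.png

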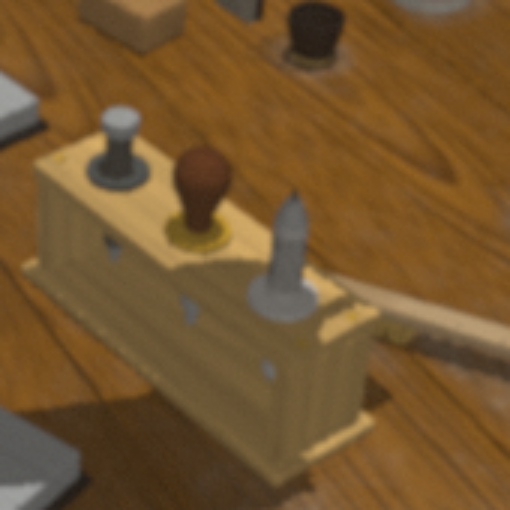

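The scriber stands upright in its hole, collar on the board at (283,297), with the point out at (294,192). It is within about 2 mm of where it started.

```bash
python3 -c "
from station import *
print(workorder.finish_job())"
```

```text
the job is handed in; nothing more can be done
None
```

The job is handed in: the scriber's button was pressed fully in (8 mm) on the left-hand block, and the scriber stands upright and released in its original hole with the point out, about 2 mm from its starting position; the judging result was not shown.

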